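Close the dye flask and hold it up to the inspection camera

TASK

Close the empty dye flask, where it stands on the felt mat, with its tapered stopper, fully home so that the stopper's head rests on the rim, and let go of the stopper. Then pick the closed flask up and, keeping it upright all the while, hold it still in front of the inspection camera: the middle of its body level with the lens and straight above the round focus disc, one of its two broad sides squarely facing the lens. Finish while holding it there in the air (do not put it down or let go), touching nothing with it, and leave the other things on the bench where they are.

Things in the scene. Friction and masses are not known exactly. Their poses are not given: they have to be found in the camera images.
- flask: Empty amber glass dye flask, 0.18 kg, loose, upright on the felt mat (mat top 4 mm above the bench). Origin: centre of underside, z up the neck. Body a block 38 mm along x, 58 along y, 60 tall: broad sides face +x and -x, narrow sides +y and -y. Centred on top a round neck, 32 mm outside, 25 mm bore, 18 mm tall and 18 deep; rim at z = 78 mm. Closed, the stopper's flat top is at z = 90 mm.
- flask_mid (a point): Middle of the flask's body, 30 mm above the centre of its underside, axes as the flask's.
- flask_mouth (a point): Centre of the flask's rim, 78 mm above its underside; the stopper goes in here.
- stopper: Cork stopper, 25 g, loose, standing upright on its narrow end on the felt mat. Origin: centre of the narrow end, z up its axis. Tapered plug 18 mm diameter at the end, 22 mm at 16 mm height, then a round head 38 mm diameter, 12 mm thick (z = 16 to 28 mm). Home, the head's underside rests on the flask's rim and this origin is 62 mm above the flask's underside.
- camera: Inspection camera on a stand, fixed. Origin: on the bench under the head; looks level along its own -x. Base plate 10 mm thick, 100 mm wide (y), x = -235 to 45 mm; post at x = 20; grey head x = -25 to 35, 56 mm wide, z = 155 to 205; black lens barrel 42 mm diameter, glass at x = -55, axis 180 mm above the bench. Black focus disc, 40 mm diameter, on the plate at x = -175 mm.
- view_point (a point): Where the middle of the flask's body is to be held: on the lens axis, 120 mm in front of the glass, straight above the focus disc, 180 mm above the bench. Axes as the camera's: x along the lens axis (lens looks to -x), z up.
- mallet: Bystander: wooden mallet lying down, loose. Origin: on the bench under the middle of its head. Head a cylinder 72 mm diameter, 100 mm along x; handle 24 mm thick runs to y = 204 mm.
- glue_jar: Bystander: white closed jar, loose, 68 mm diameter, 95 mm tall. Origin: centre of its underside.
- cork_block: Bystander: flat cork block, loose, 100 x 120 x 18 mm. Origin: centre of its underside.
- stitching_iron: Bystander: steel four-tooth stitching iron lying down, loose, 120 mm long along x, 10 mm thick. Origin: on the bench under its middle.
Not all that is in view belongs to the job. What is shaped like the flask but yellow is not meant.

How it is judged:
On the way, in this order (a step that is already met when the one before it is completed fails the run):
1. the stopper is fully home in the flask, which still stands on the mat, and the fingers have let go of the stopper (x of stopper in the frame of flask between -0.005 and 0.005 m and y of stopper in the frame of flask between -0.005 and 0.005 m and z of stopper in the frame of flask between 0.057 and 0.065 m and angle between the z axis of stopper and the z axis of flask, either way round below 0.1 rad and height (world z) of flask below 0.008 m and angle between flask's own z axis and vertical below 0.06 rad and contact force between the fingers and stopper below 0.1 N), for 0.2 s.
2. the closed flask is lifted clear (x of stopper in the frame of flask between -0.005 and 0.005 m and y of stopper in the frame of flask between -0.005 and 0.005 m and z of stopper in the frame of flask between 0.057 and 0.065 m and angle between the z axis of stopper and the z axis of flask, either way round below 0.1 rad and height (world z) of flask above 0.05 m), for 0.1 s.
At the end, for the whole second after the job is handed in: For the last second the fingers alone hold the flask still, its middle within 18 mm sideways and 18 mm in height of the view point, upright within 0.12 rad, a broad side facing the lens within 0.17 rad, the stopper within 3 mm of fully home (x of stopper in the frame of flask between -0.005 and 0.005 m and y of stopper in the frame of flask between -0.005 and 0.005 m and z of stopper in the frame of flask between 0.057 and 0.065 m and angle between the z axis of stopper and the z axis of flask, either way round below 0.1 rad and horizontal distance between flask_mid and view_point below 0.018 m and height (world z) of flask_mid between 0.162 and 0.198 m and angle between flask's own z axis and vertical below 0.12 rad and angle between the x axis of flask and the x axis of camera, either way round below 0.17 rad and contact force between flask and the fingers above 1 N and contact force between flask and camera below 0.1 N and linear speed of flask below 0.02 m/s and angular speed of flask below 0.15 rad/s); the arm keeps its last pose, push and grip.
It fails at once if the flask is tipped more than 0.4 rad (angle between flask's own z axis and vertical above 0.4 rad).
It fails at once if the mallet is moved more than 25 mm (distance of mallet from where it was at the start of the episode above 0.025 m).
It fails at once if the glue jar is moved more than 25 mm (distance of glue_jar from where it was at the start of the episode above 0.025 m).
It fails at once if the cork block is moved more than 25 mm (distance of cork_block from where it was at the start of the episode above 0.025 m).
It fails at once if the stitching iron is moved more than 25 mm (distance of stitching_iron from where it was at the start of the episode above 0.025 m).
It also fails if it takes over 59 s, if anything falls off the work surface, if the arm or the gripper's body presses on something with over 40 N, if the wrist force passes 120 N, or if a joint passes its speed limit or range.

ROBOT

A 6-joint arm with a two-finger parallel gripper is mounted at the origin on the work surface. World frame = base frame: x ahead of the robot, y to its left, z up, the work surface at z = 0. Lengths are in m, angles in rad, forces in N, time in s.
With the tool pointing down it reaches from about 0.325 to 0.775 m from the base axis. Payload 5.5 kg.
Tool frame: the origin (TCP) lies midway between the tips of the shut fingers; the grasp point (between the pads) lies 19 mm behind it; y points along the fingers, x is the direction in which the jaws open and shut, and the axes are right-handed (so a half turn about y gives the same grasp; the last joint's range is limited). The gripper opens to 88 mm and grips with 3 to 60 N. Pads are 20 mm wide; open, the fingers measure 115 mm over their backs; the gripper's body (75 mm by 178 mm) begins 61 mm behind the grasp point.
Start: joints at [-1.325, 0.091, 1.231, -0, 1.82, -0.057], TCP at [0.179, -0.573, 0.223] pointing down, gripper open.
Joint ranges: [-2.87, 2.87], [-0.86, 2.18], [0.17, 2.46], [-1.51, 4.65], [0.06, 2.69], [-2.65, 2.65]. Speed limits (rad/s): [2.57, 2.57, 3.01, 3.14, 3.14, 3.14].

INTERFACE

Orientations are given as a rotation vector (axis times angle).
In Python, from cell import robot gives the robot as it stands.
- The arm moves only by the shell command python3 -m pendant 'ROWS' [FORCE]. ROWS is JSON, a list of rows, each a list of 5 numbers: the shift along the world's x, y, z in m, then the turn about the world's z in degrees, then the opening, from 0 (shut) to 1 (fully open). A call has 1 to 12 rows; each row shifts and turns the commanded pose from where the row before left it; what a row does not reach is not made up. A row lasts 1/10 s, in which the tool goes at most 50 mm and 8.59 degrees, less where a joint would pass 70% of its speed; a pose out of reach is approached as far as the arm can. A call is refused whole if a number of a shift passes 0.05 or a number of a turn 8.59, either way. A call with a gripper value outside its range is refused whole. The fingers move at their own pace and stop on an object; FORCE is the grip in N (left out, the last holds). Time passes only in rows, so rows that do not move let the fingers close. It gives the time, the measured TCP pose, the force and the opening at its end, in the units of the state.
- robot.get_state(): the state, without advancing time (a new reading comes with each control period).
- robot.capture(name): name is "side" or "top"; returns the picture (384x512x3 uint8, blue, green, red); there is no depth.
- robot.camera_params(name): a dict with "fx", "fy", "cx", "cy" (pixels), "cam_to_world" (4x4, takes a point from camera to world coordinates). Camera axes: x right, y up, looking along -z (the intrinsics and any distortion apply to the point x, -y, -z); pixel columns grow to the right and rows downward; lengths in m; the calibration is good to about 2 mm. A picture is of the moment at which its call begins. camera_params takes no time and is no camera call.
- robot.job_done(): hands the job in, once; it reports no verdict.
Trained networks look in the newest picture that a camera, given by its name, has taken for a name from the list of things; names that differ only in an ending like _2 or _b are one class to them, and where a whole thing is asked for, a point or a joint stands for the part that bears it (a point fixed in the world has none). Each returns a list of dicts, best first, with "p" (0 to 1); they miss things now and then, are a little off and sometimes report something else, mostly with a low value. They report only what shows in the picture. A call takes as long as a camera call. They do not tell look-alikes from the thing itself.
- robot.cut_out(camera, label): "pixels" (384x512 bool, what is visible of it) and "rect" ([left, top, right, bottom] in pixels, round what is visible of it).
- robot.place_of(camera, label): "xy" ([column, row] in pixels: a listed point, or the origin of a listed thing).
The state is a dict: "time_s": time; "joint_positions": joint angles; "dq": joint speeds; "joint_efforts": joint torques, N m; "eef_pos": TCP position; "orientation": TCP orientation; "wrist_force": force on the tool from outside, world axes, zero at the start; "moment": the same for the moment, N m; "opening": opening from 0.0 (shut) to 1.0 (fully open).
Only numpy, scipy, OpenCV 4.12 (cv2) and the standard library are available. Lean on these libraries where they do the work, as an engineer would, in place of code of your own. Each camera call takes 0.05 s, during which the arm holds its last target.

## Working session

There is one attempt and no reset: what is moved stays moved. The work goes in short steps, Python scripts to look and compute and a shell command to move; the robot and the scene stay as the last step left them, time stands still between calls to the robot, and variables do not carry over. Pictures are saved under pics/ and viewed, and the job is handed in when it is done.

```bash
ls; mkdir -p pics
python3 - <<'E'
from cell import robot
import cv2
for n in("side","top"):
    cv2.imwrite(f"pics/{n}0.png",robot.capture(n))
    p=robot.camera_params(n);print(n,p)
print(robot.get_state())
E
```

```text
pics
side {'fx': 378.9390749686423, 'fy': 378.9390749686423, 'cx': 250.60046001184136, 'cy': 197.5302648177965, 'cam_to_world': array([[-0.78139457,  0.43720432, -0.44528072,  0.09899026],
       [-0.62363505, -0.57271231,  0.53205257,  0.60363295],
       [-0.02240207,  0.69343565,  0.72017022,  0.88187057],
       [ 0.        ,  0.        ,  0.        ,  1.        ]])}
top {'fx': 431.185638726815, 'fy': 431.185638726815, 'cx': 253.3690968518206, 'cy': 188.36062879626004, 'cam_to_world': array([[ 0.00655093,  0.99821666, -0.0593345 ,  0.46297239],
       [-0.99995311,  0.00611602, -0.00750842,  0.0533559 ],
       [-0.00713214,  0.0593809 ,  0.99820992,  1.61444296],
       [ 0.        ,  0.        ,  0.        ,  1.        ]])}
{'time_s': 0.1, 'joint_positions': array([-1.32467811e+00,  9.17758989e-02,  1.23173973e+00,  1.16480178e-05,
        1.81980197e+00, -5.67363399e-02]), 'dq': array([-7.44733727e-05, -1.69238600e-03, -2.61982222e-03, -1.73241463e-03,
        4.72574501e-04, -1.24685313e-03]), 'joint_efforts': array([ 3.73236806e-03, -4.47855413e+01, -4.07571101e+01,  7.00019184e-02,
        2.84007780e-02, -1.09442444e-04]), 'eef_pos': array([ 0.17886527, -0.57244596,  0.22163908]), 'orientation': array([-1.33624703,  0.98419806, -0.98200334]), 'wrist_force': array([ 0.69485735, -0.05689688, -0.95950633]), 'moment': array([0.03719654, 0.00676031, 0.0229207 ]), 'opening': 1.0003623705690499}
```

View pics/side0.png

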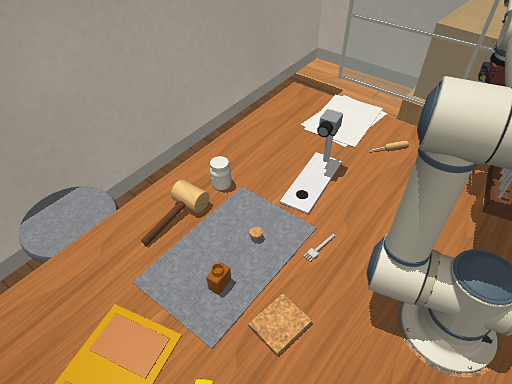

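View pics/top0.png

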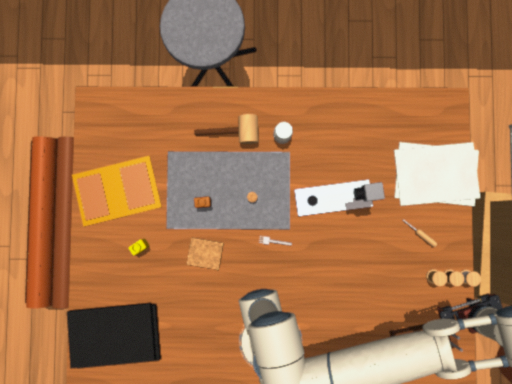

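The side view shows the flask at (218,277), the stopper at (256,234) and the camera stand around (315,180). In the top view the flask is at (202,202), the stopper at (252,197) and the disc at (312,200).

```bash
cat > h.py <<'E'
from cell import robot
import numpy as np, cv2
from scipy.spatial.transform import Rotation as R
P={n:robot.camera_params(n) for n in("side","top")}
def ray(n,uv):
    p=P[n];d=np.array([(uv[0]-p['cx'])/p['fx'],-(uv[1]-p['cy'])/p['fy'],-1.])
    T=p['cam_to_world'];return T[:3,3],T[:3,:3]@d
def onz(n,uv,z):
    o,d=ray(n,uv);return o+d*(z-o[2])/d[2]
def proj(n,X):
    p=P[n];T=p['cam_to_world'];c=(np.atleast_2d(X)-T[:3,3])@T[:3,:3]
    return np.c_[p['cx']+p['fx']*c[:,0]/-c[:,2],p['cy']-p['fy']*c[:,1]/-c[:,2]]
def tri(a,b):
    o1,d1=ray("side",a);o2,d2=ray("top",b)
    s=np.linalg.lstsq(np.c_[d1,-d2],o2-o1,rcond=None)[0]
    A=o1+s[0]*d1;B=o2+s[1]*d2;return (A+B)/2,np.linalg.norm(A-B)
def axes():
    return R.from_rotvec(robot.get_state()['orientation']).as_matrix()
E
python3 - <<'E'
from h import *
np.set_printoptions(precision=4,suppress=True)
print(axes())
for n in("side","top"):
    robot.capture(n)
    for l,z in(("flask",.004),("flask_mouth",.082),("flask_mid",.034),("stopper",.004),("camera",0),("mallet",0),("glue_jar",0),("cork_block",0),("stitching_iron",0)):
        for d in robot.place_of(n,l)[:2]: print(n,l,round(d['p'],2),np.round(d['xy'],1),onz(n,d['xy'],z))
    for l in("flask","stopper"):
        for d in robot.cut_out(n,l)[:2]: print(n,l,round(d['p'],2),d['rect'],d['pixels'].sum())
for n in("side","top"):
    im=robot.capture(n);
    c=(235,260) if n=="side" else (225,200)
    s=im[c[1]-60:c[1]+60,c[0]-65:c[0]+65]
    cv2.imwrite(f"pics/{n}z.png",cv2.resize(s,None,fx=5,fy=5,interpolation=cv2.INTER_NEAREST))
E
```

```text
[[ 0.2982 -0.0004  0.9545]
 [-0.9545  0.0017  0.2982]
 [-0.0017 -1.      0.0001]]
side flask 0.79 [220.  282.3] [0.5116 0.2483 0.004 ]
side flask_mouth 0.63 [214.7 269.3] [0.5101 0.2604 0.082 ]
side flask_mid 0.87 [223.1 277.8] [0.5001 0.2456 0.034 ]
side stopper 0.58 [260.  236.4] [0.5214 0.0618 0.004 ]
side camera 0.82 [320.7 168.8] [ 0.5373 -0.3033  0.    ]
side camera 0.18 [189.4 200.8] [0.7919 0.0832 0.    ]
side mallet 0.91 [189.7 202.3] [0.7864 0.0874 0.    ]
side glue_jar 0.68 [219.5 182.2] [ 0.7724 -0.0403  0.    ]
side cork_block 0.97 [282.  325.6] [0.3136 0.2439 0.    ]
side stitching_iron 0.56 [193.4 201.7] [ 0.7788  0.0782 -0.    ]
side stitching_iron 0.52 [319.7 247. ] [ 0.3649 -0.0144  0.    ]
side flask 0.65 [206.4, 263.0, 229.0, 296.3] 532
side flask 0.23 [303.9, 234.6, 336.3, 256.0] 208
top flask 0.79 [141.4 246.5] [0.3396 0.4804 0.004 ]
top flask 0.74 [202.1 201.7] [0.5076 0.2568 0.004 ]
top flask_mouth 0.74 [133.5 249.1] [0.3362 0.4875 0.082 ]
top flask_mouth 0.56 [200.9 200.5] [0.5097 0.2513 0.082 ]
top flask_mid 0.8 [140.5 244.3] [0.3498 0.4759 0.034 ]
top flask_mid 0.77 [201.2 202.9] [0.5023 0.2562 0.034 ]
top stopper 0.66 [253.4 197.3] [0.5252 0.0651 0.004 ]
top camera 0.82 [356.9 192.9] [ 0.5443 -0.322   0.    ]
top mallet 0.78 [251.2 132. ] [0.7723 0.0751 0.    ]
top glue_jar 0.63 [282.6 134.9] [ 0.7619 -0.0436  0.    ]
top cork_block 0.94 [204.3 252.9] [0.3173 0.2465 0.    ]
top stitching_iron 0.5 [272.8 242. ] [ 0.3594 -0.0081  0.    ]
top flask 0.72 [194.3, 115.0, 260.5, 146.7] 899
top flask 0.7 [131.5, 240.1, 150.5, 254.4] 224
top stopper 0.58 [248.6, 192.8, 258.9, 200.4] 72
```

View pics/sidez.png

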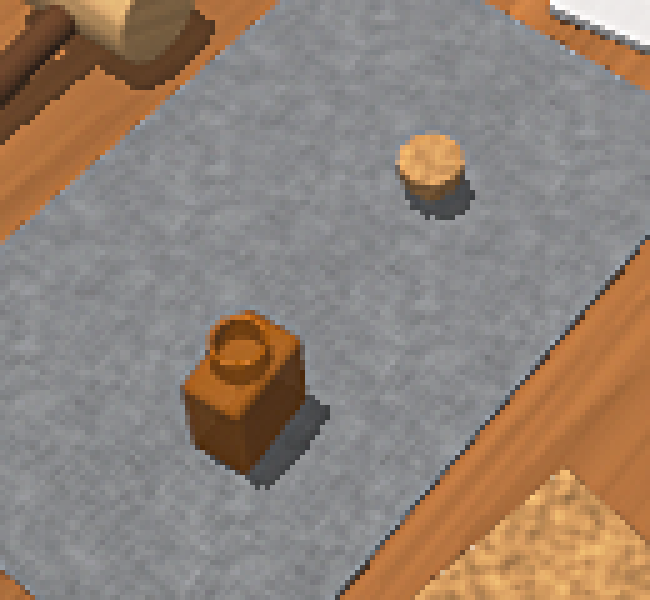

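View pics/topz.png

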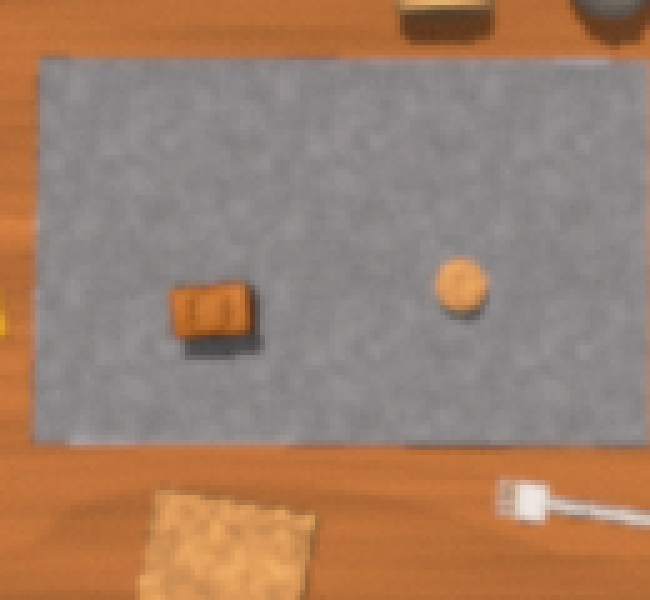

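```bash
cat > fit.py <<'E'
from h import *
from scipy.optimize import minimize
def circ(r,z,n=40):
    t=np.linspace(0,2*np.pi,n,endpoint=False);return np.c_[r*np.cos(t),r*np.sin(t),np.full(n,z)]
box=np.array([[sx*.019,sy*.029,z] for sx in(1,-1) for sy in(1,-1) for z in(0,.06)])
FL=[box,np.r_[circ(.016,.06),circ(.016,.078)]]
ST=[np.r_[circ(.009,0),circ(.011,.016)],np.r_[circ(.019,.016),circ(.019,.028)]]
S=16
def render(n,parts,x,y,z,yaw,roi):
    l,t,r,b=roi;m=np.zeros(((b-t)*S//4,(r-l)*S//4),np.uint8)
    Rz=R.from_euler('z',yaw).as_matrix()
    for q in parts:
        uv=proj(n,q@Rz.T+[x,y,z]);uv=((uv+.5-[l,t])*S/4-.5)
        h=cv2.convexHull(np.round(uv*16).astype(np.int32)).astype(np.int32)
        cv2.fillConvexPoly(m,h,255,shift=4)
    return cv2.resize(m,(r-l,b-t),interpolation=cv2.INTER_AREA)/255.
def fit(obs,parts,x0,z=.004,yaw=True):
    def c(v):
        return sum(((render(n,parts,v[0],v[1],z,v[2] if yaw else 0,roi)-m)**2).sum() for n,m,roi in obs)
    s=np.array([x0]+[[x0[0]+.01,x0[1],x0[2]],[x0[0],x0[1]+.01,x0[2]],[x0[0],x0[1],x0[2]+.2]])
    if not yaw: s=s[:3,:2]
    r=minimize(c,s[0],method='Nelder-Mead',options=dict(initial_simplex=s,xatol=1e-5,fatol=1e-3))
    return r.x,r.fun
def sat(n,roi,im=None):
    im=robot.capture(n) if im is None else im
    l,t,r,b=roi;h=cv2.cvtColor(im[t:b,l:r],cv2.COLOR_BGR2HSV)
    return h[...,1]/255.
E
python3 - <<'E'
from fit import *
np.set_printoptions(precision=4,suppress=True)
ROI={"flask":{"side":(198,255,245,302),"top":(186,188,220,216)},"stopper":{"side":(244,222,270,248),"top":(240,185,264,212)}}
im={n:robot.capture(n) for n in("side","top")}
for nm,parts,x0 in(("flask",FL,[.508,.255,.1]),("stopper",ST,[.523,.064,0])):
    ob=[]
    for n in("side","top"):
        s=sat(n,ROI[nm][n],im[n]);m=np.clip((s-.2)/.35,0,1);ob.append((n,m,ROI[nm][n]));print(n,s.min(),np.median(s),s.max(),m.sum())
    for o in(ob,ob[:1],ob[1:]): print(nm,*fit(o,parts,x0,yaw=nm=="flask"))
# camera disc & plate
for n,(l,t,r,b) in(("side",(290,180,320,210)),("top",(300,190,325,212))):
    g=cv2.cvtColor(im[n],cv2.COLOR_BGR2GRAY)[t:b,l:r]
    w=np.clip((110.-g)/80,0,1);k,lab,st,_=cv2.connectedComponentsWithStats((w>.3).astype(np.uint8))
    cc=lab==1+np.argmax(st[1:,4]);yy,xx=np.nonzero(cc);ww=w[cc]
    uv=[l+(xx*ww).sum()/ww.sum(),t+(yy*ww).sum()/ww.sum()];print(n,uv,cc.sum(),onz(n,uv,.010))
for n,(l,t,r,b),sc in(("side",(270,100,350,220),5),("top",(285,165,395,225),6)):
    cv2.imwrite(f"pics/cam_{n}.png",cv2.resize(im[n][t:b,l:r],None,fx=sc,fy=sc,interpolation=cv2.INTER_NEAREST))
E
```

```text
side 0.0 0.03529411764705882 0.9294117647058824 552.7086834733893
top 0.011764705882352941 0.03137254901960784 0.8156862745098039 178.375350140056
flask [0.5084 0.2523 0.1984] 82.50478104967478
flask [0.5092 0.2521 0.2735] 52.17147627678523
flask [0.5059 0.2527 0.0218] 11.337602021200636
side 0.0 0.03529411764705882 0.615686274509804 132.67226890756302
top 0.00784313725490196 0.03137254901960784 0.6039215686274509 83.82633053221289
stopper [0.528  0.0714] 11.894155936884559
stopper [0.5296 0.0716] 5.888899245972898
stopper [0.5263 0.0707] 1.023021286946151
side [np.float64(301.7933950223357), np.float64(194.22112316528398)] 86 [ 0.5166 -0.1517  0.01  ]
top [np.float64(312.10285165011214), np.float64(200.23614226209548)] 55 [ 0.5155 -0.1532  0.01  ]
```

```bash
ls pics
```

```text
cam_side.png
cam_top.png
side0.png
sidez.png
top0.png
topz.png
```

Run:
```python
from fit import *
im=robot.capture("side");roi=(198,255,245,302)
m=np.clip((sat("side",roi,im)-.2)/.35,0,1)
print(fit([("side",m,roi)],FL,[.508,.255,.0]),fit([("side",m,roi)],FL,[.508,.255,.15]))
out=[]
big=cv2.resize(im[255:302,198:245],None,fx=8,fy=8,interpolation=cv2.INTER_NEAREST)
for v in((.5092,.2521,.2735),(.508,.2525,.05)):
    b=big.copy();r=render("side",FL,v[0],v[1],.004,v[2],roi)
    r=cv2.resize(r,None,fx=8,fy=8)
    cs,_=cv2.findContours((r>.5).astype(np.uint8),0,1);cv2.drawContours(b,cs,-1,(0,255,0),1);out.append(b)
cv2.imwrite("pics/ov.png",np.hstack(out))
```

```text
(array([0.50903235, 0.25231935, 0.27565307]), np.float64(52.59811344145502)) (array([0.50924134, 0.25239014, 0.26448319]), np.float64(52.400046763803566))
```

View pics/ov.png

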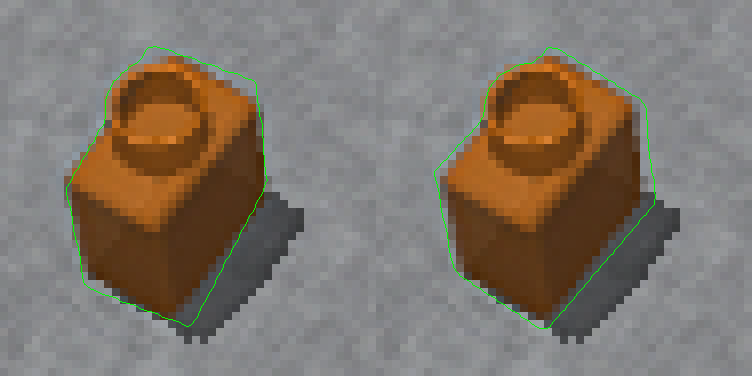

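View pics/cam_side.png

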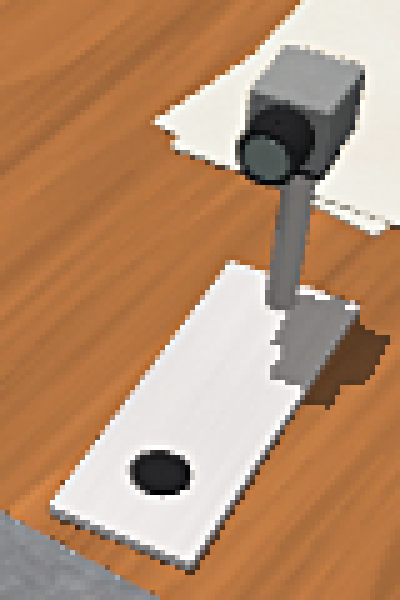

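View pics/cam_top.png

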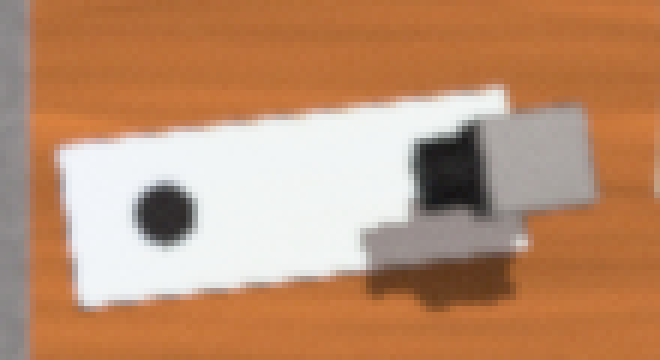

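```bash
cat >> fit.py <<'E'
def sph(r):
    q=[];
    for e in np.linspace(-np.pi/2,np.pi/2,9):
        q.append(np.c_[circ(r*np.cos(e),r*np.sin(e),16)])
    return np.vstack(q)
def FLr(r):
    c=np.array([[sx*(.019-r),sy*(.029-r),z] for sx in(1,-1) for sy in(1,-1) for z in(r,.06-r)])
    return [(c[:,None]+sph(r)[None]).reshape(-1,3),FL[1]]
E
python3 - <<'E'
from fit import *
np.set_printoptions(precision=4,suppress=True)
roi={"side":(198,255,245,302),"top":(186,188,220,216)}
im={n:robot.capture(n) for n in("side","top")}
ob=[]
for n in roi:
    s=sat(n,roi[n],im[n]);ob.append((n,np.clip((s-.15)/.3,0,1),roi[n]))
for r in(.001,.003,.005,.007):
    print(r,*[fit(o,FLr(r),[.508,.253,.08]) for o in(ob,ob[:1],ob[1:])])
# edge: plate via white in both views
from scipy.optimize import minimize
PL=[np.array([[x,y,z] for x in(-.235,.045) for y in(-.05,.05) for z in(0,.01)])]
for n,ro in(("top",(285,170,380,222)),("side",(275,145,350,218))):
    l,t,r,b=ro;w=(im[n][t:b,l:r].min(2)>190).astype(float)
    yy,xx=np.nonzero(cv2.erode(w,None));print(n,w.sum())
E
```

```text
0.001 (array([0.5084, 0.2525, 0.1993]), np.float64(64.69314024520484)) (array([0.5096, 0.2524, 0.247 ]), np.float64(39.89237173736597)) (array([0.5062, 0.2526, 0.0788]), np.float64(8.397703020205903))
0.003 (array([0.5085, 0.2525, 0.1752]), np.float64(44.03351702336708)) (array([0.509 , 0.2527, 0.1727]), np.float64(22.603995471827076)) (array([0.506 , 0.2531, 0.0715]), np.float64(6.337008415566662))
0.005 (array([0.5084, 0.2526, 0.1299]), np.float64(25.114936990046566)) (array([0.5091, 0.2524, 0.1342]), np.float64(9.110016233072749)) (array([0.506 , 0.2529, 0.0762]), np.float64(4.402244863086846))
0.007 (array([0.5082, 0.2529, 0.1014]), np.float64(18.465945576487673)) (array([0.5089, 0.2526, 0.1089]), np.float64(5.438423256012644)) (array([0.5062, 0.2533, 0.084 ]), np.float64(2.724151821948823))
top 1441.0
side 1400.0
```

Fits are consistent in both views: flask (0.5075, 0.2528) with yaw about 0.09, stopper (0.528, 0.071) and disc (0.516, -0.1525). Both views share a bias of about ±1.6 mm, so the relative vector is better than that. Next I move toward the stopper.

```bash
python3 -m pendant '[[0.02,0.042,0.01,-1,1],[0.023,0.042,0.01,-1,1],[0.023,0.042,0,-1,1],[0.023,0.042,0,-1,1],[0.023,0.042,0,-1,1],[0.023,0.042,0,-1,1],[0.023,0.042,0,-1,1],[0.023,0.042,0,-1,1],[0.023,0.042,0,-1,1],[0.023,0.042,0,-1,1],[0.023,0.042,0,-1,1],[0.023,0.042,0,-1,1]]'
python3 - <<'E'
from h import *
n="top"
a=[(285+57/6,165+148/6),(285+505/6,165+88/6),(285+80/6,165+305/6),(285+360/6,165+270/6)]
p=[onz("top",u,.01)[:2] for u in a];
for i,j in((0,1),(2,3)):
    d=p[j]-p[i];print(p[i],p[j],np.arctan2(d[1],d[0]))
b=[(270+53/5,100+512/5),(270+230/5,100+262/5)];p=[onz("side",u,.01)[:2] for u in b];d=p[1]-p[0];print(p,np.arctan2(d[1],d[0]))
b=[(270+192/5,100+565/5),(270+357/5,100+305/5)];p=[onz("side",u,.01)[:2] for u in b];d=p[1]-p[0];print(p,np.arctan2(d[1],d[0]))
E
```

```text
time_s: 2.85
eef_pos: [0.4525, -0.0667, 0.243]
orientation: [-1.251, 1.14, -1.141]
wrist_force: [1.4, -0.3, -0.0]
opening: 0.999
[ 0.55440773 -0.08779928] [ 0.5934263  -0.36571153] -1.4313091965403215
[ 0.45723924 -0.1021012 ] [ 0.47998221 -0.27514379] -1.440115428552141
[array([ 0.54968692, -0.08119447]), array([ 0.59169602, -0.35854436])] -1.4204728606045256
[array([ 0.45642127, -0.09650563]), array([ 0.49633989, -0.37148886])] -1.4266358867524147
```

```bash
python3 -m pendant '[[0.019,0.0345,-0.02,0,1],[0.019,0.0345,-0.02,0,1],[0.019,0.0345,-0.03,0,1],[0.0185,0.0345,-0.03,0,1],[0,0,-0.043,0,1],[0,0,0,0,1],[0,0,0,0,1]]'
python3 - <<'E'
from h import *
print(robot.get_state()['eef_pos'],axes()[:,0])
im={n:robot.capture(n) for n in("side","top")}
for n in im:
    u=proj(n,[.528,.071,.03])[0].astype(int)
    s=im[n][u[1]-40:u[1]+40,u[0]-45:u[0]+45];cv2.imwrite(f"pics/{n}1.png",cv2.resize(s,None,fx=7,fy=7,interpolation=cv2.INTER_NEAREST))
    print(n,u)
E
```

```text
time_s: 3.55
eef_pos: [0.5269, 0.069, 0.0998]
orientation: [-1.253, 1.141, -1.14]
wrist_force: [-0.3, -0.8, 1.0]
opening: 0.999
[0.52690694 0.0690415  0.09977311] [ 9.31571419e-02 -9.95651402e-01  1.80408389e-04]
side [256 231]
top [251 196]
```

View pics/side1.png

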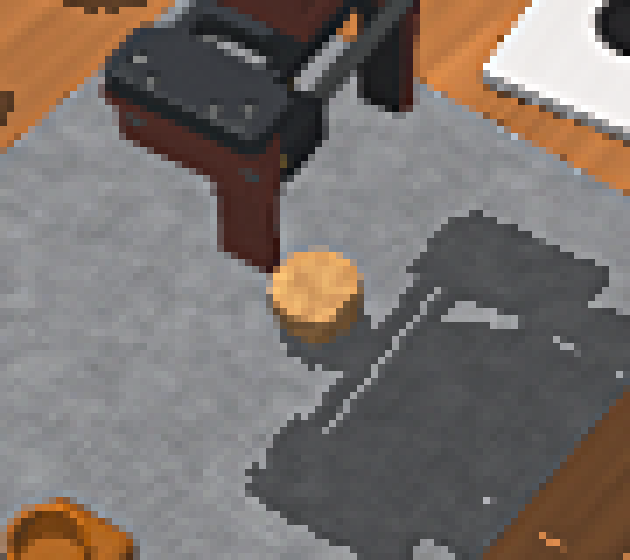

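View pics/top1.png

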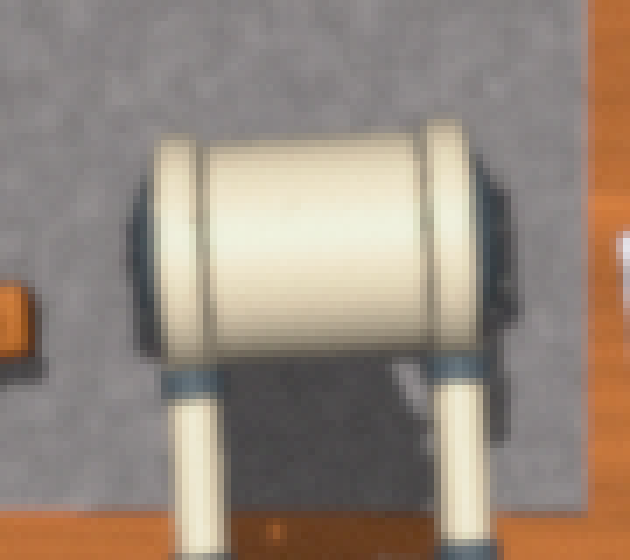

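The side view shows the fingers straddling the stopper, whose head is at about (256,231), and the top view is blocked by the wrist. I'll descend with a small correction.

```bash
python3 -m pendant '[[0.001,0.002,-0.03,0,1],[0,0,-0.03,0,1],[0,0,-0.02,0,1],[0,0,-0.01,0,1],[0,0,0,0,1],[0,0,0,0,1]]'
python3 - <<'E'
from h import *
print(robot.get_state()['eef_pos'],robot.get_state()['wrist_force'])
im=robot.capture("side")
u=(256,231);s=im[u[1]-40:u[1]+40,u[0]-45:u[0]+45];cv2.imwrite("pics/side2.png",cv2.resize(s,None,fx=7,fy=7,interpolation=cv2.INTER_NEAREST))
E
```

```text
time_s: 4.25
eef_pos: [0.5298, 0.071, 0.012]
orientation: [-1.249, 1.138, -1.142]
wrist_force: [-0.1, -0.2, -0.2]
opening: 1.003
[0.52976704 0.07103567 0.01197868] [-0.11393719 -0.2333138  -0.19587519]
```

View pics/side2.png

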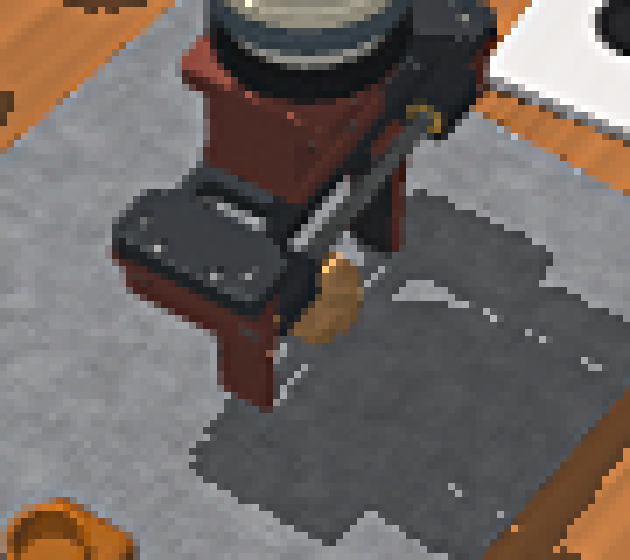

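The stopper sits between the fingers at about (256,231), so I close gently.

```bash
python3 -m pendant '[[-0.001,0,-0.002,0,0.5],[0,0,0,0,0.3],[0,0,0,0,0.3],[0,0,0,0,0.3],[0,0,0,0,0.3],[0,0,0,0,0.3],[0,0,0,0,0.3],[0,0,0,0,0.3]]' 10; python3 -m pendant '[[0,0,0.02,0,0.3],[0,0,0.04,0,0.3],[0,0,0.05,0,0.3],[0,0,0,0,0.3],[0,0,0,0,0.3]]'
python3 - <<'E'
from h import *
print(*[robot.get_state()['eef_pos'] for _ in range(2)],axes()[:,0])
im=robot.capture("side");u=proj("side",robot.get_state()['eef_pos'])[0].astype(int);print(u)
s=im[u[1]-45:u[1]+45,u[0]-50:u[0]+50];cv2.imwrite("pics/side3.png",cv2.resize(s,None,fx=6,fy=6,interpolation=cv2.INTER_NEAREST))
E
```

```text
time_s: 5.1
eef_pos: [0.5274, 0.0713, 0.0076]
orientation: [-1.252, 1.14, -1.14]
wrist_force: [0.1, 0.2, 1.0]
opening: 0.428
time_s: 5.6
eef_pos: [0.5284, 0.0714, 0.1194]
orientation: [-1.249, 1.138, -1.142]
wrist_force: [0.7, 0.2, -0.8]
opening: 0.426
[0.52836768 0.07137236 0.11939933] [0.52836768 0.07137236 0.11939933] [ 9.32799877e-02 -9.95639914e-01  7.84720444e-05]
[255 211]
```

View pics/side3.png

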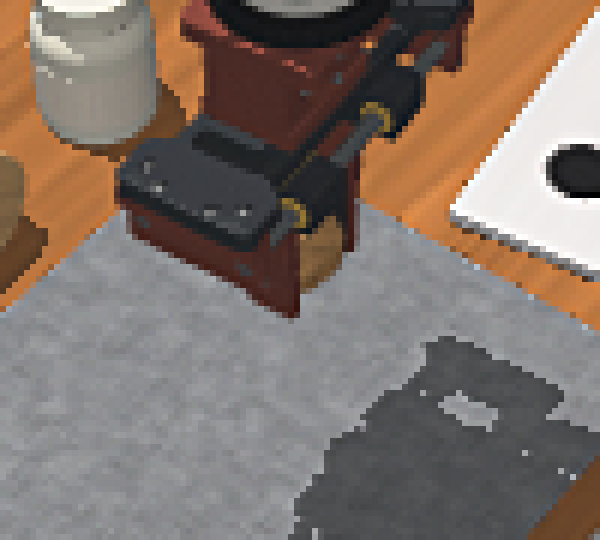

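The stopper is held (opening 0.426, about 37.5 mm). I move it over the flask mouth by the measured relative vector (-0.0204, +0.1818).

```bash
python3 -m pendant '[[-0.004,0.036,0.01,0,0.3],[-0.004,0.036,0,0,0.3],[-0.004,0.036,0,0,0.3],[-0.004,0.036,0,0,0.3],[-0.0042,0.0375,0,0,0.3],[0,0,0,0,0.3],[0,0,0,0,0.3],[0,0,0,0,0.3]]'
python3 - <<'E'
from h import *
for _ in range(4):
    im=robot.capture("side");print(robot.get_state()['eef_pos'])
u=(218,270)
s=im[u[1]-50:u[1]+40,u[0]-50:u[0]+50];cv2.imwrite("pics/side4.png",cv2.resize(s,None,fx=6,fy=6,interpolation=cv2.INTER_NEAREST))
E
```

```text
time_s: 6.45
eef_pos: [0.5069, 0.2517, 0.1262]
orientation: [-1.254, 1.142, -1.141]
wrist_force: [-0.1, -0.5, -0.7]
opening: 0.426
[0.50713069 0.25155395 0.12665237]
[0.50729144 0.25155987 0.12703102]
[0.50741936 0.25162524 0.12734554]
[0.50747653 0.25173468 0.12750604]
```

View pics/side4.png

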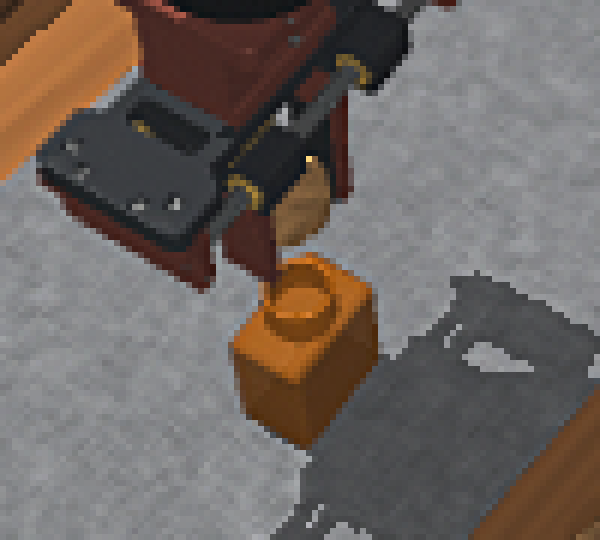

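```bash
python3 -m pendant '[[0,0.001,-0.01,0,0.3],[0,0,-0.015,0,0.3],[0,0,-0.008,0,0.3],[0,0,0,0,0.3],[0,0,0,0,0.3],[0,0,0,0,0.3]]'
python3 - <<'E'
from fit import *
for _ in range(3):
    im=robot.capture("side");s=robot.get_state();print(s['eef_pos'],s['wrist_force'])
p=s['eef_pos'];roi=(168,220,268,310)
l,t,r,b=roi;big=cv2.resize(im[t:b,l:r],None,fx=6,fy=6,interpolation=cv2.INTER_NEAREST)
for parts,v,z,c in((ST,(p[0]+.0015,p[1]),p[2]-.0045,(0,255,0)),(FLr(.007),(.5089,.2526),.004,(255,0,0))):
  for q in(parts if c[1] else parts):
    rr=cv2.resize(render("side",[q],v[0],v[1],z,.09,roi),None,fx=6,fy=6)
    cs,_=cv2.findContours((rr>.5).astype(np.uint8),0,1);cv2.drawContours(big,cs,-1,c,1)
cv2.imwrite("pics/side5.png",big)
E
```

```text
time_s: 7.25
eef_pos: [0.5075, 0.2539, 0.0951]
orientation: [-1.251, 1.14, -1.14]
wrist_force: [1.0, -0.0, 0.3]
opening: 0.431
[0.50752523 0.25396446 0.095288  ] [-0.61777673 -0.29116865 -0.74270248]
[0.50753333 0.25397144 0.09532836] [ 0.69234046 -0.0489215  -0.4704015 ]
[0.50749809 0.25396368 0.09528491] [-0.5065009   0.48200681 -0.43419188]
```

View pics/side5.png

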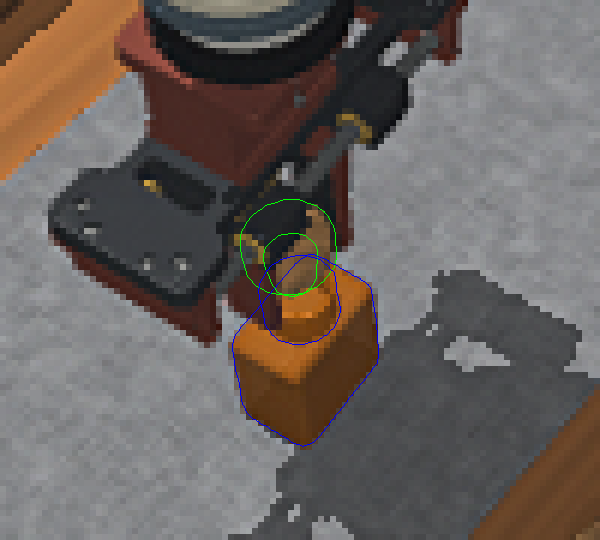

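The overlay agrees with the held stopper to within about a pixel. I lower it in small steps while watching the force.

```bash
python3 -m pendant '[[0,-0.001,-0.006,0,0.3],[0,0,-0.005,0,0.3],[0,0,0,0,0.3]]'; python3 -m pendant '[[0,0,-0.003,0,0.3],[0,0,-0.003,0,0.3],[0,0,-0.003,0,0.3],[0,0,0,0,0.3]]'
```

```text
time_s: 7.7
eef_pos: [0.5066, 0.2525, 0.0823]
orientation: [-1.254, 1.141, -1.14]
wrist_force: [1.0, -0.2, -0.2]
opening: 0.428
time_s: 8.1
eef_pos: [0.5069, 0.2527, 0.0739]
orientation: [-1.253, 1.141, -1.14]
wrist_force: [-0.9, 0.9, -0.3]
opening: 0.433
```

```bash
python3 -m pendant '[[0,0,-0.002,0,0.3],[0,0,0,0,0.3],[0,0,0,0,0.3]]'; python3 -m pendant '[[0,0,-0.0015,0,0.3],[0,0,0,0,0.3],[0,0,0,0,0.3]]';python3 -m pendant '[[0,0,-0.001,0,0.3],[0,0,0,0,0.3],[0,0,0,0,0.3]]'
```

```text
time_s: 8.4
eef_pos: [0.5072, 0.2528, 0.0727]
orientation: [-1.252, 1.14, -1.14]
wrist_force: [0.4, 1.3, -0.9]
opening: 0.426
time_s: 8.7
eef_pos: [0.5072, 0.2528, 0.0711]
orientation: [-1.252, 1.14, -1.14]
wrist_force: [-0.2, 0.1, -0.2]
opening: 0.432
time_s: 9.0
eef_pos: [0.5072, 0.2528, 0.0701]
orientation: [-1.252, 1.14, -1.14]
wrist_force: [0.2, 0.9, 0.9]
opening: 0.429
```

```bash
python3 -m pendant '[[0,0,-0.001,0,0.3],[0,0,0,0,0.3],[0,0,0,0,0.3]]';python3 -m pendant '[[0,0,-0.001,0,0.3],[0,0,0,0,0.3],[0,0,0,0,0.3]]'
```

```text
time_s: 9.3
eef_pos: [0.5075, 0.2529, 0.0696]
orientation: [-1.251, 1.14, -1.14]
wrist_force: [-0.3, 0.2, 2.8]
opening: 0.428
time_s: 9.6
eef_pos: [0.5076, 0.2529, 0.0695]
orientation: [-1.25, 1.139, -1.141]
wrist_force: [-1.5, -1.3, 6.8]
opening: 0.433
```

Contact force rises at TCP z = 0.0695, which matches the expected home height. I release and rise.

```bash
python3 -m pendant '[[0,0,0.001,0,0.5],[0,0,0,0,0.6],[0,0,0,0,0.8],[0,0,0,0,1],[0,0,0,0,1],[0,0,0,0,1],[0,0,0,0,1],[0,0,0,0,1]]'; python3 -m pendant '[[0,0,0.02,0,1],[0,0,0.04,0,1],[0,0,0.03,0,1],[0,-0.05,0.02,0,1],[0,-0.05,0,0,1],[0,-0.05,0,0,1],[0,0,0,0,1]]'
python3 - <<'E'
from fit import *
im={n:robot.capture(n) for n in("side","top")}
print(robot.get_state()['eef_pos'])
o=[]
for n,(l,t,r,b),v in(("side",(193,240,248,305),(.5089,.2526)),("top",(180,178,235,223),(.5062,.2533))):
    big=cv2.resize(im[n][t:b,l:r],None,fx=7,fy=7,interpolation=cv2.INTER_NEAREST)
    for q,z in((FLr(.007)[0],.004),(ST[1],.066)):
        rr=cv2.resize(render(n,[q],v[0],v[1],z,.09,(l,t,r,b)),None,fx=7,fy=7)
        cs,_=cv2.findContours((rr>.5).astype(np.uint8),0,1);cv2.drawContours(big,cs,-1,(0,255,0),1)
    o.append(cv2.copyMakeBorder(big,0,455-big.shape[0],0,0,0))
cv2.imwrite("pics/s6.png",np.hstack(o))
E
```

```text
time_s: 10.4
eef_pos: [0.5072, 0.2528, 0.0691]
orientation: [-1.252, 1.14, -1.14]
wrist_force: [-0.3, -0.7, -0.4]
opening: 0.997
time_s: 11.1
eef_pos: [0.5075, 0.1013, 0.1783]
orientation: [-1.25, 1.143, -1.147]
wrist_force: [0.0, 0.1, -0.1]
opening: 1.001
[0.50733125 0.10555445 0.17791955]
```

View pics/s6.png

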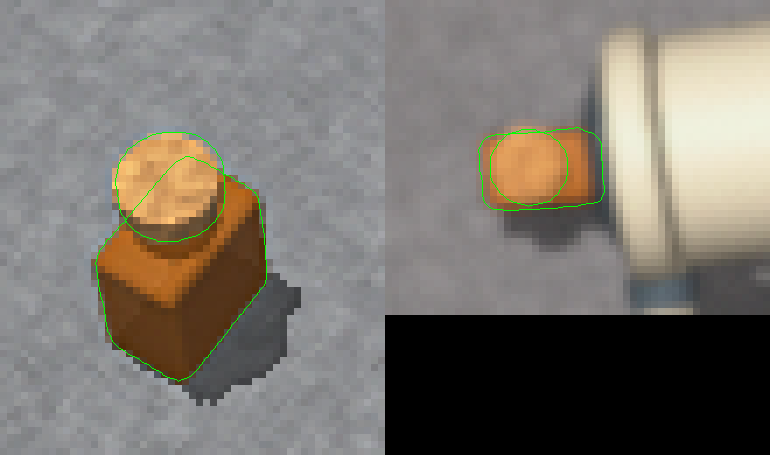

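The side view (stopper at about (217,266)) and the top view both match the closed-flask model: stopper home, flask unmoved. I return over the flask and descend to grip its narrow sides.

```bash
python3 -m pendant '[[0,0.05,0,0,1],[0,0.05,0,0,1],[0,0.048,0,0,1],[0,0,0,0,1],[0,0,0,0,1],[0,0,0,0,1]]'; python3 -m pendant '[[0,0,-0.02,0,1],[0,0,0,0,1],[0,0,0,0,1]]'
```

```text
time_s: 11.8
eef_pos: [0.507, 0.2545, 0.1775]
orientation: [-1.253, 1.14, -1.14]
wrist_force: [0.1, 0.5, -0.3]
opening: 1.001
time_s: 12.1
eef_pos: [0.5071, 0.2533, 0.1576]
orientation: [-1.252, 1.142, -1.141]
wrist_force: [-0.1, 0.5, 0.5]
opening: 0.999
```

```bash
python3 -m pendant '[[0,0,-0.03,0,1],[0,0,-0.03,0,1],[0,0,-0.03,0,1],[0,0,-0.02,0,1],[0,0,-0.01,0,1],[0,0,-0.007,0,1],[0,0,0,0,1],[0,0,0,0,1]]'; python3 -m pendant '[[0,0,0,0,0.75],[0,0,0,0,0.6],[0,0,0,0,0.5],[0,0,0,0,0.5],[0,0,0,0,0.5],[0,0,0,0,0.5],[0,0,0,0,0.5],[0,0,0,0,0.5]]' 25
python3 - <<'E'
from h import *
im=robot.capture("side");s=im[220:310,168:268];cv2.imwrite("pics/s7.png",cv2.resize(s,None,fx=6,fy=6,interpolation=cv2.INTER_NEAREST))
E
```

```text
time_s: 12.9
eef_pos: [0.508, 0.2546, 0.0322]
orientation: [-1.25, 1.139, -1.141]
wrist_force: [0.8, 0.4, 0.2]
opening: 0.998
time_s: 13.7
eef_pos: [0.5075, 0.2539, 0.0311]
orientation: [-1.252, 1.14, -1.141]
wrist_force: [-0.6, -4.7, 4.9]
opening: 0.661
```

View pics/s7.png

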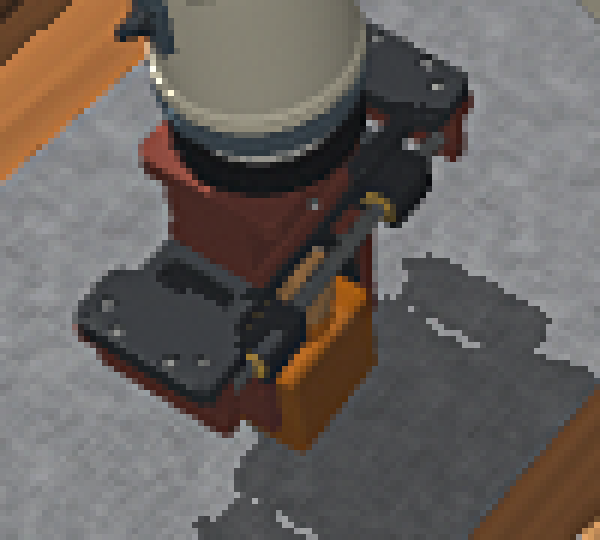

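The flask is gripped at 58 mm. I lift it straight up, then travel while turning +92.7°.

```bash
python3 -m pendant '[[0,0,0.005,0,0.5],[0,0,0.015,0,0.5],[0,0,0.025,0,0.5],[0,0,0.025,0,0.5],[0,0,0.025,0,0.5],[0,0,0.025,0,0.5],[0,0,0.015,0,0.5],[0,0,0.011,0,0.5],[0,0,0,0,0.5],[0,0,0,0,0.5]]' 30
python3 -m pendant '[[0,-0.01,0,2,0.5],[0,-0.02,0,4.5,0.5],[0,-0.02,0,4.5,0.5],[0,-0.02,0,4.5,0.5],[0,-0.02,0,4.5,0.5],[0,-0.02,0,4.5,0.5],[0,-0.02,0,4.5,0.5],[0,-0.02,0,4.5,0.5],[0,-0.02,0,4.5,0.5],[0,-0.02,0,4.5,0.5],[0,-0.02,0,4.5,0.5],[0,-0.01,0,2,0.5]]'
```

```text
time_s: 14.75
eef_pos: [0.5069, 0.2544, 0.1757]
orientation: [-1.253, 1.141, -1.14]
wrist_force: [0.0, -0.4, -3.2]
opening: 0.663
time_s: 15.95
eef_pos: [0.5065, 0.0329, 0.1748]
orientation: [-1.517, 0.489, -0.484]
wrist_force: [-0.4, -0.1, -2.3]
opening: 0.658
```

```bash
python3 -m pendant '[[0.001,-0.01,0,2,0.5],[0.001,-0.018,0,4.5,0.5],[0.001,-0.018,0,4.5,0.5],[0.001,-0.018,0,4.5,0.5],[0.001,-0.018,0,4.5,0.5],[0.001,-0.018,0,4.5,0.5],[0.001,-0.018,0,4.5,0.5],[0.001,-0.018,0,4.5,0.5],[0.001,-0.018,0,4.5,0.5],[0,-0.018,0,4,0.5],[0,-0.014,0,1.7,0.5],[0,0,0,0,0.5]]'; python3 -m pendant '[[0,0,0,0,0.5],[0,0,0,0,0.5],[0,0,0,0,0.5],[0,0,0,0,0.5]]'
python3 - <<'E'
from h import *
for n,(l,t,r,b),sc in(("side",(240,90,360,220),5),("top",(260,150,400,240),5)):
    im=robot.capture(n);cv2.imwrite(f"pics/{n}8.png",cv2.resize(im[t:b,l:r],None,fx=sc,fy=sc,interpolation=cv2.INTER_NEAREST)[:600])
s=robot.get_state();a=axes();print(s['eef_pos'],np.degrees(np.arctan2(a[1,0],a[0,0])),a[:,1],s['joint_positions'])
E
```

```text
time_s: 17.15
eef_pos: [0.5154, -0.1528, 0.1747]
orientation: [-1.567, -0.106, 0.111]
wrist_force: [0.1, 0.7, -2.0]
opening: 0.657
time_s: 17.55
eef_pos: [0.5163, -0.151, 0.1768]
orientation: [-1.568, -0.111, 0.111]
wrist_force: [-0.7, -0.1, -1.9]
opening: 0.659
[ 0.51629823 -0.15124668  0.17678715] 8.076884205272902 [ 1.82121461e-04 -2.13396394e-05 -9.99999983e-01] [-3.48238329e-01 -8.05524541e-02  1.48389948e+00  4.26845882e-05
  1.73806716e+00 -4.89199437e-01]
```

View pics/side8.png

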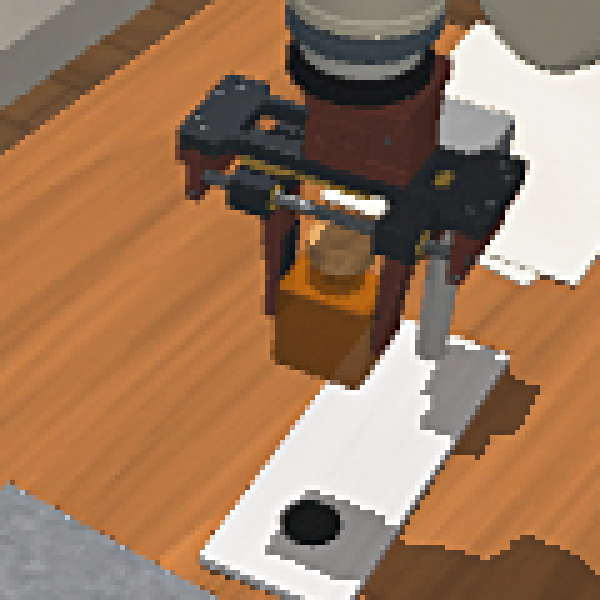

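View pics/top8.png

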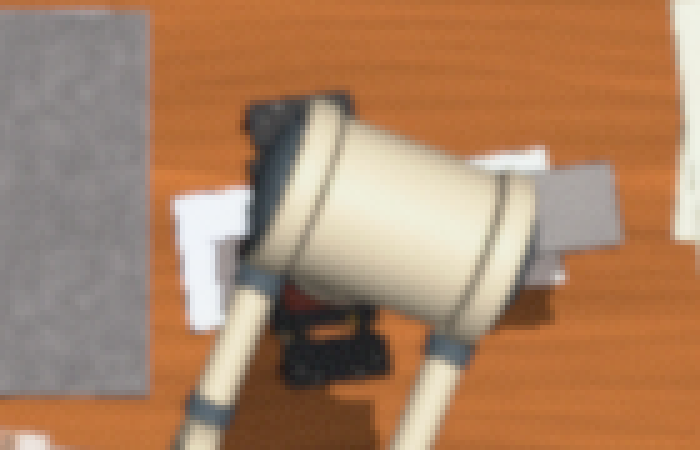

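The flask with its stopper hangs level at about (305,158) in the side view, above the plate and away from the lens. I check its pose in the side picture against the model at the target.

Run:
```python
from fit import *
im=robot.capture("side");roi=(285,125,335,175);l,t,r,b=roi
big=cv2.resize(im[t:b,l:r],None,fx=11,fy=11,interpolation=cv2.INTER_NEAREST)
for q,z in((FLr(.007)[0],.1495),(ST[1],.2115)):
    rr=cv2.resize(render("side",[q],.5165+.001,-.1515,z,1.712,roi),None,fx=11,fy=11)
    cs,_=cv2.findContours((rr>.5).astype(np.uint8),0,1);cv2.drawContours(big,cs,-1,(0,255,0),1)
cv2.imwrite("pics/s9.png",big)
s=robot.get_state();print(s['eef_pos'],np.abs(s['dq']).max(),s['opening'])
```

```text
[ 0.51627527 -0.15135075  0.17680586] 0.004004030075545903 0.6553431328998237
```

View pics/s9.png

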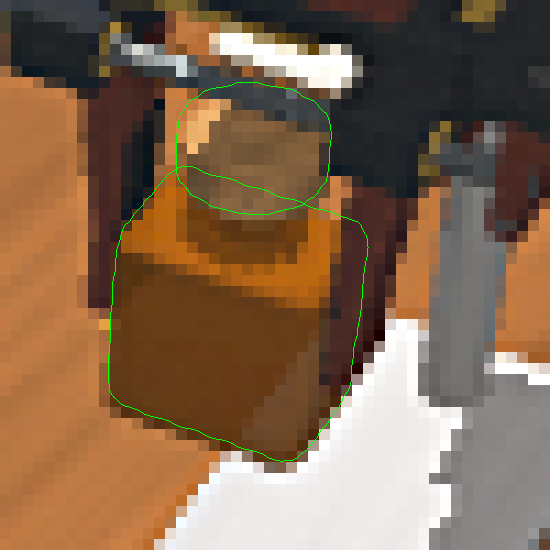

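The overlay matches to within about a pixel and the stopper is still home. Handing in.

```bash
python3 -c "
from cell import robot
print(robot.job_done());s=robot.get_state();print(s['eef_pos'],s['opening'],s['time_s'])"
```

```text
the job is handed in; nothing more can be done
None
the job is handed in; nothing more can be done
```

I closed the amber flask on the mat with its stopper, then lifted it and handed the job in with the arm holding the flask above the focus disc at lens height. I got no verdict back, so these are my own last measurements.

- **Stopper:** It seated at the expected height with about 7 N of push. A model overlay in both views then showed it home and the flask unmoved. It still looked home while held in the air.
- **Final pose:** The tool was at (0.516, -0.151), against the disc measured at (0.516, -0.1525), so about 1–2 mm off sideways. The middle of the body was about 0.18 m above the bench.
- **Facing the lens:** The flask's yaw was 1.712 rad against a target of about 1.711. The target itself is only known to about 0.01 rad, from plate-edge readings of 1.70 to 1.72.
- **Grip and stillness:** Opening was about 58 mm on the narrow sides with 30 N set. Joint speeds were at most 0.004 rad/s.
- **Final overlay:** In the side view the model matched the flask to within about a pixel, and nothing was seen touching it. The wrist blocked the top view.
- **Bystanders:** I kept the path clear of the other objects but did not re-measure them at the end.

**Disagreements between views:** The two cameras differed by about 3 mm in absolute position, which is within their calibration. My first flask fit gave different yaws in the two views, because the body's edges are rounded. Modelling the rounding brought them to within 0.03 rad.

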